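# Clip in the infrared probe, then hold the humidifier flask down in its sprung ring

## Robot

A 7-joint arm with a two-finger parallel gripper is mounted at the origin on the work surface. World frame = base frame: x ahead of the robot, y to its left, z up, the work surface at z = 0. Lengths are in m, angles in rad, forces in N, time in s.
With the tool pointing down it reaches from about 0.4 to 0.85 m from the base axis. Payload 10.4 kg.
Tool frame: the origin (TCP) lies between the finger pads; the fingertips stand r.nose_length ahead of it and the grasp point (between the pads) lies 6 mm ahead of it (r.nose_length is the distance from the TCP to the fingertips, in m); z points along the fingers, x is the direction in which the jaws open and shut, and the axes are right-handed (so a half turn about z gives the same grasp; the last joint's range is limited). The gripper opens to 87 mm and grips with 3 to 60 N. Pads are 19 mm wide; open, the fingers measure 117 mm over their backs; the gripper's body (75 mm by 190 mm) begins 51 mm behind the grasp point.
Start: joints at [1.185, 0.332, -0.065, 1.46, 0.022, 1.35, -0.088], TCP at [0.222, -0.584, 0.248] pointing down, gripper open.
Joint ranges: [-2.6, 2.6], [-0.5, 2.12], [-1.47, 1.34], [0.16, 2.42], [-1.27, 4.41], [0.06, 2.06], [-2.6, 2.6]. Speed limits (rad/s): [2.22, 2.22, 2.79, 2.79, 3.14, 3.14, 3.14].

## Interface

Orientations are given as a unit quaternion [x, y, z, w].
In Python, from bench import r gives the robot as it stands. The module is installed in compiled form; this text tells all that it offers.
- The arm moves only by the shell command python3 -m creep 'ROWS' [OPENING] [FORCE]. ROWS is JSON, a list of rows, each an object of numbers: "x", "y", "z": the shift along the world's x, y, z in m; "spin": the turn about the world's z in degrees. In form: [{"x": .., "y": .., "z": .., "spin": ..}, ...]. A call has 1 to 12 rows; each row is the pose to reach, as a shift and turn from the pose commanded when the call began; what a row does not reach only later rows make up. A row lasts 1/8 s, in which the tool goes at most 62.5 mm and 10.7 degrees, less where a joint would pass 70% of its speed; a pose out of reach is approached as far as the arm can. A call with a gripper value outside its range is refused whole. OPENING is the finger opening in m, from 0 to 0.087, set as the call begins (- or left out, the last holds). The fingers move at their own pace and stop on an object; FORCE is the grip in N (left out, the last holds). Time passes only in rows, so rows that repeat a pose let the fingers close. It gives the time, the measured TCP pose, the force and the opening at its end, in the units of the state.
- r.read_state(): the state, without advancing time (a new reading comes with each control period).
- r.camera(name): name is "side" or "top" or "wrist"; returns a dict with "pixels" (400x640x3 uint8, blue, green, red), "z_map" (400x640 float32, m along the optical axis (not along the pixel's ray), 0 where there is no reading), "K" (3x3 intrinsics, pixels), "R" (3x3) and "t" (3): a world point X has camera coordinates R X + t. Camera axes: x right, y down, z forward; pixel columns grow to the right and rows downward; lengths in m; the calibration is good to about 2 mm. A picture is of the moment at which its call begins.
- r.close_job(): hands the job in, once; it reports no verdict.
The state is a dict: "time": time; "joint_positions": joint angles; "joint_vel": joint speeds; "joint_torque": joint torques, N m; "ee_pos": TCP position; "eef_rot": TCP orientation; "ft_force": force on the tool from outside, world axes, zero at the start; "torque": the same for the moment, N m; "width": finger opening in m.
Only numpy, scipy, OpenCV 4.12 (cv2) and the standard library are available. Lean on these libraries where they do the work, as an engineer would, in place of code of your own. Each camera call takes 0.05 s, during which the arm holds its last target. There are 200 camera calls.

## Task

Set up the humidifier flask station beside the microscope: first push the steel probe rod down into the station's fork clip, centred in it lengthwise, black sensing end towards the blue ring, until the orange sprung jaw has closed over it. Then put the round amber flask upright in the blue sprung ring, press it straight down until the ring is fully down on its stop, and finish while still holding it pressed down there, so that a colleague can fit the retaining collar. Leave the bottle, the tip box and the dish where they are.

Things in the scene. Friction and masses are not known exactly. Their poses are not given: they have to be found in the camera images.
- station: White base plate 90 x 270 x 12 mm (x, y, z), fixed to the bench, turned about z only. Origin: centre of its underside, on the bench; its y axis runs along its length from the clip (at y = -75 mm) to the ring cradle (at y = +80 mm), z up.
- clip (a point): Middle of the seated rod in the clip, 58 mm above the bench, axes as the station's. Two grey forks, 8 mm thick, 42 mm either side along y; slots 15 mm wide in x, floor 52 mm above the bench, open upward; tines: -x side 82 mm tall (sloped lead-in to 91), +x side 62 mm. Between the forks nothing stands above 25 mm. Push the level rod straight down; it meets the jaw with its axis at about 82 mm.
- jaw (a joint): Orange sprung jaw: two arms 51 mm either side of the clip's middle along y, on one hinge 22 mm above the bench, 10 mm to +x of the slot. 0 = closed, noses (tops 94 mm above the bench) overhanging the slot just above the seated rod; positive = opened to +x, at most 0.5 rad. The rod pushes it open some 0.12 rad (2 to 10 N downward); below about 70 mm it snaps shut over the rod and pulls it down.
- rod: Steel infrared probe rod, round, 12 mm diameter, 150 mm long, about 50 g, lying level in its rest at the start, its axis 36 mm above the bench. Origin: its middle, on its axis; y axis along it towards the black sensing end (14 mm long); the other end has a white cap. It may have any roll about y.
- rod_tip (a point): The flat face of the rod's black sensing end, 75 mm from its middle.
- rest: Grey rest for the rod, fixed: base 44 x 100 x 8 mm, two notched posts 8 mm thick, 42 mm either side of the middle along y, 38 mm tall, notches 14 mm wide with floor 30 mm above the bench. Origin: centre of the underside; y along the rod that lies in it. Free space at the middle for the fingers.
- flask: Round-bottomed amber glass flask, about 0.16 kg (may vary by a third), weighted at the bottom, upright at the start. Origin: lowest point of the bulb; z up the neck. Bulb: sphere 68 mm diameter; neck: 22 mm diameter, straight from 67 to 114 mm above the origin; blue stopper 28 mm diameter from 114 to 132 mm (top).
- bulb (a point): Centre of the flask's bulb, 34 mm above its lowest point.
- neck (a point): On the flask's axis at mid neck, 94 mm above its lowest point: where to grip.
- stand: Cork ring on which the flask stands at the start, fixed, 84 mm outer and 54 mm inner diameter, 25 mm tall. Origin: centre of its underside. The flask's lowest point is about 12 mm above the bench there.
- cradle (a point): Fixed point of the station: centre of the top face of the blue ring when the ring is up, 75 mm above the bench. The flask's bulb centre comes to rest about 21 mm above the ring's top face, so 96 mm above the bench with the ring up and about 82 mm with the ring fully down.
- ring (a joint): Blue ring on a coil spring, 76 mm outer and 54 mm inner diameter, 16 mm thick: 0 = up, positive = pressed down, stop at 0.014 m. It starts to sink at about 3.5 N and needs about 11 N for full travel; the flask's own weight does not move it.
- bottle: Bystander: white bottle with blue cap, 54 mm diameter, 95 mm tall. Origin: centre of the underside.
- tipbox: Bystander: yellow pipette tip box with clear lid, 87 x 122 x 58 mm. Origin: centre of the underside.
- dish: Bystander: clear round dish with red bottom, 90 mm diameter, 16 mm tall. Origin: centre of the underside.
There are look-alikes about, which are no part of the job. Of the things shaped like the rod, the steel one is meant.

How it is judged:
On the way, in this order (a step that is already met when the one before it is completed fails the run):
1. the rod sits in the fork clip with the jaw closed over it, the flask not yet in the cradle (x of rod in the frame of clip between -0.005 and 0.005 m and z of rod in the frame of clip between -0.004 and 0.005 m and y of rod in the frame of clip between -0.015 and 0.015 m and angle between the y axis of rod and the y axis of station, either way round below 0.1 rad and y of rod_tip in the frame of clip above 0 m and value of joint jaw below 0.05 rad and distance between bulb and cradle above 0.06 m), for 0.2 s.
2. the flask is pressed down in the ring by the robot (value of joint ring above 0.011 m and horizontal distance between bulb and cradle below 0.006 m and angle between flask's own z axis and vertical below 0.2 rad and contact force between flask and station above 5 N and contact force between any of the fingers, the arm and flask above 1 N), for 0.2 s.
At the end, for the whole second after the job is handed in: Rod in the clip (within 15 mm lengthwise, 5 mm across and in height, 0.1 rad, black end to the ring), jaw under 0.05 rad; flask upright within 0.2 rad, centred in the ring within 6 mm, pressing it with over 5 N, held by the robot so that the ring is 11 mm or more down; all still (all of step 2 and x of rod in the frame of clip between -0.005 and 0.005 m and z of rod in the frame of clip between -0.004 and 0.005 m and y of rod in the frame of clip between -0.015 and 0.015 m and angle between the y axis of rod and the y axis of station, either way round below 0.1 rad and y of rod_tip in the frame of clip above 0 m and value of joint jaw below 0.05 rad and linear speed of flask below 0.02 m/s); the arm keeps its last pose, push and grip.
It fails at once if a bystander is moved by more than 20 mm (distance of any of bottle, tipbox, dish from where it was at the start of the episode above 0.02 m).
It also fails if it takes over 58 s, if anything falls off the work surface, if the arm or the gripper's body presses on something with over 40 N, if the wrist force passes 120 N, or if a joint passes its speed limit or range.

## Working session

There is one attempt and no reset: what is moved stays moved. The work goes in short steps, Python scripts to look and compute and a shell command to move; the robot and the scene stay as the last step left them, time stands still between calls to the robot, and variables do not carry over. Pictures are saved under pics/ and viewed, about 8 in all and at most 12, crops included, and the job is handed in when it is done.

```bash
mkdir -p pics; cat > h.py <<'E'
import numpy as np,cv2
from bench import r
def grab(n):
    c=r.camera(n); np.savez(f'pics/{n}.npz',**c); return c
def cloud(c):
    z=c['z_map'].astype(float);v,u=np.mgrid[0:400,0:640]
    p=np.stack([u,v,np.ones_like(u)],-1)@np.linalg.inv(c['K']).T*z[...,None]
    return (p-c['t'])@c['R']
def ray(c,u,v,h):
    d=c['R'].T@np.linalg.inv(c['K'])@[u,v,1];o=-c['R'].T@c['t']
    return o+d*(h-o[2])/d[2]
def proj(c,X):
    p=c['K']@(c['R']@np.array(X)+c['t']);return p[:2]/p[2]
E
python3 - <<'E'
from h import *
for n in ['top','side']:
    c=grab(n); cv2.imwrite(f'pics/{n}0.png',c['pixels']); print(n,-c['R'].T@c['t'],c['R'][2],c['K'][0,0])
s=r.read_state();print(s['time'],s['ee_pos'],s['eef_rot'],s['ft_force'],s['width'],r.nose_length)
E
```

```text
top [ 0.38455633 -0.06347514  1.06900767] [ 0.1731046   0.01190237 -0.98483152] 399.73056070264255
side [ 0.3937843 -0.6421445  0.5764024] [ 0.21144378  0.73530341 -0.64391026] 362.3540375025672
0.1 [ 0.22167975 -0.58402674  0.24681942] [ 8.23069822e-01 -5.67939819e-01 -5.68431008e-04 -3.25565137e-04] [-0.28701807  0.49090409  0.84896733] 0.08662569787029381 0.025
```

View pics/top0.png

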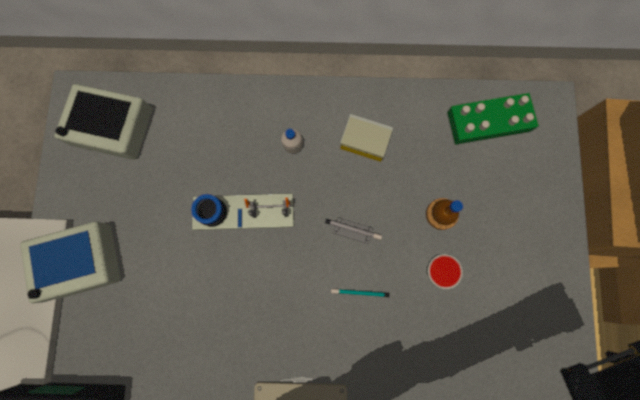

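View pics/side0.png

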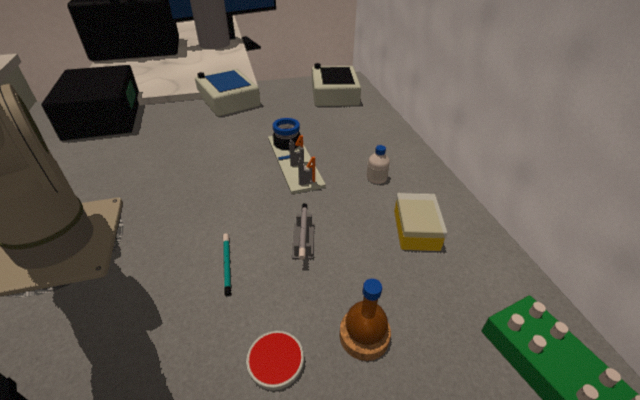

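The top view shows the ring at (209,209), the clip at about (270,204), the rod from (327,221, black) to (381,237, white), and the flask at (443,213). Its stopper is at (455,207). The teal rod at (360,293) is a decoy.

```bash
cat > m.py <<'E'
from h import *
c=dict(np.load('pics/top.npz'));im=c['pixels'];P=cloud(c);hsv=cv2.cvtColor(im,cv2.COLOR_BGR2HSV)
def blob(m,x0,y0,x1,y1):
    k=np.zeros(m.shape,bool);k[y0:y1,x0:x1]=1;return m&k
H,S,V=cv2.split(hsv)
blue=(H>100)&(H<125)&(S>130)
m=blob(blue,180,185,232,232)&(abs(P[...,2]-.075)<.012);ys,xs=np.nonzero(m)
(u,v),rad=cv2.minEnclosingCircle(np.stack([xs,ys],1).astype(np.float32))
print('ring',ray(c,u,v,.075),rad,len(xs),np.median(P[m][:,2]))
m=blob(blue,440,195,475,220);ys,xs=np.nonzero(m);print('stopper',ray(c,xs.mean(),ys.mean(),.138),len(xs),P[m][:,2].max())
org=(H>5)&(H<20)&(S>120)
m=blob(org,240,190,300,220);n,l,st,ce=cv2.connectedComponentsWithStats(m.astype(np.uint8))
for i in range(1,n): 
    if st[i,4]>5: print('orange',ce[i],st[i,4],ray(c,*ce[i],.09),P[l==i].max(0))
# plate
m=blob((S<60)&(V>140)&(abs(P[...,2]-.012)<.008),185,185,300,235)
ys,xs=np.nonzero(m);q=np.array([ray(c,a,b,.012)[:2] for a,b in zip(xs,ys)],np.float32);print('plate',cv2.minAreaRect(q))
# stand
m=blob(org,415,190,475,240)&(P[...,2]<.035);ys,xs=np.nonzero(m);(u,v),rad=cv2.minEnclosingCircle(np.stack([xs,ys],1).astype(np.float32));print('stand',ray(c,u,v,.025),rad)
# rod
m=blob((P[...,2]>.034),315,205,395,250);ys,xs=np.nonzero(m);q=P[m];print('rod',cv2.minAreaRect(q[:,:2].astype(np.float32)),q[:,2].max(),len(q))
m=blob((V<60),320,214,340,228);ys,xs=np.nonzero(m);print('black',ray(c,xs.mean(),ys.mean(),.036),len(xs))
m=blob((V>150)&(S<60),370,228,390,244);ys,xs=np.nonzero(m);print('white',ray(c,xs.mean(),ys.mean(),.036),len(xs),xs.max())
for k,x in dict(bottle=(291,142),tip=(367,133),dish=(445,271)).items():print(k,ray(c,*x,.03))
E
python3 m.py
python3 - <<'E'
import cv2
a=cv2.imread('pics/top0.png')[185:250,185:395];cv2.imwrite('pics/c1.png',cv2.resize(a,None,fx=3.8,fy=3.8,interpolation=cv2.INTER_CUBIC))
E
```

```text
ring [0.54094291 0.25033226 0.075     ] 14.927145004272461 345 0.07500252022370223
stopper [ 0.55354051 -0.359349    0.138     ] 100 0.1469041753779606
orange [286.875  201.8125] 32 [0.56166516 0.04599557 0.09      ] [0.57406085 0.05381996 0.09352319]
orange [246.4137931 202.4137931] 29 [0.55760629 0.14685369 0.09      ] [0.56692995 0.15904362 0.09657872]
plate ((0.5478422045707703, 0.17383725941181183), (0.0883551612496376, 0.26744216680526733), 3.200929880142212)
stand [ 0.55240396 -0.35720766  0.025     ] 15.976645469665527
rod ((0.46439170837402344, -0.12584322690963745), (0.143519788980484, 0.14302438497543335), 6.903691291809082) 1.0690076662704828 334
black [ 0.52295669 -0.05598793  0.036     ] 15
white [ 0.48662635 -0.18553731  0.036     ] 21 380
bottle [0.73784695 0.04867259 0.03      ]
tip [ 0.76838045 -0.15731688  0.03      ]
dish [ 0.40282866 -0.35993046  0.03      ]
```

View pics/c1.png

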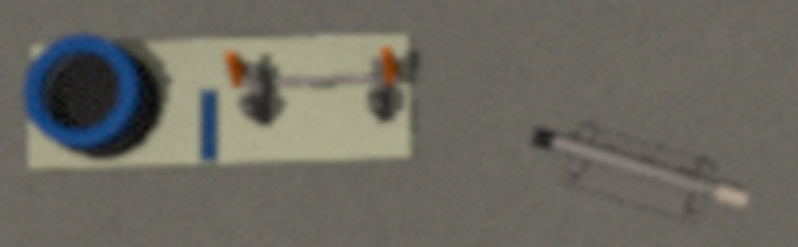

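The crop confirms the layout: black rod end at the left, towards the ring, and the jaws on the station's +x side. The sizes check out: plate 88x267 mm, rod end centres 134 mm apart, station turned about 3°. Next I go above the rod.

```bash
python3 -m creep '[{"x":0.024,"y":0.039,"z":0,"spin":4.5},{"x":0.047,"y":0.077,"z":0,"spin":9},{"x":0.071,"y":0.116,"z":0,"spin":13.5},{"x":0.094,"y":0.154,"z":0,"spin":18},{"x":0.118,"y":0.193,"z":0,"spin":22.5},{"x":0.142,"y":0.231,"z":0,"spin":27},{"x":0.165,"y":0.27,"z":0,"spin":31.5},{"x":0.189,"y":0.308,"z":0,"spin":36},{"x":0.212,"y":0.347,"z":-0.01,"spin":40.5},{"x":0.236,"y":0.386,"z":-0.02,"spin":45},{"x":0.26,"y":0.424,"z":-0.03,"spin":49.5},{"x":0.283,"y":0.463,"z":-0.05,"spin":53.5}]' 0.05
python3 -m creep '[{"z":0},{"z":0}]'
cat > st.py <<'E'
from h import *
def st():
    s=r.read_state();q=s['eef_rot'];print('t',round(s['time'],2),'p',np.round(s['ee_pos'],4),'yaw',round(np.degrees(np.arctan2(2*(q[0]*q[1]+q[2]*q[3]),1-2*(q[1]**2+q[2]**2))),2),'F',np.round(s['ft_force'],1),'w',round(s['width'],4),'q',np.round(s['joint_positions'],2))
E
python3 - <<'E'
from st import *
st();c=grab('wrist');cv2.imwrite('pics/w1.png',c['pixels']);print(proj(c,[.5048,-.1208,.036]),proj(c,[.523,-.056,.036]))
E
```

```text
time: 1.6
ee_pos: [0.5057, -0.1202, 0.1976]
eef_rot: [0.991, -0.136, 0.001, 0.0]
ft_force: [-0.0, -1.3, -0.0]
width: 0.0501
t 1.6 p [ 0.5057 -0.1202  0.1976] yaw -15.59 F [-0.  -1.3 -0. ] w 0.0501 q [ 0.65  0.18 -0.55  1.78  0.1   1.21 -0.2 ]
[318.65772768 194.73217318] [318.722385   119.48430715]invalid input at $[0]: expected keys x, y, z, spin
```

View pics/w1.png

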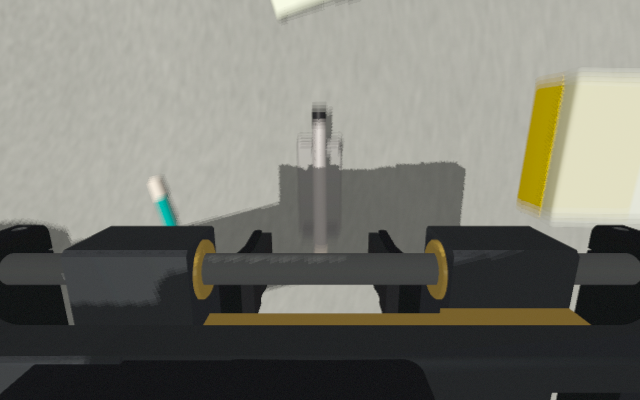

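The wrist view has the rod along column 319–320, with its black end at about rows 104–120. The tip box at the right and the teal decoy at the left are both clear.

```bash
python3 - <<'E'
from h import *
c=dict(np.load('pics/wrist.npz'));im=c['pixels'];V=im.max(2)
print(V[98:130,319])
for u,v in [(319.5,103),(319.5,120),(320,160),(320.5,240)]: print(ray(c,u,v,.036))
for v in (112,140,180,220):print(v,im[v,305:337].max(1))
E
```

```text
[181 180 181 175 168 168 167 151 149 149 134 122 120 122  81  75  74  74
  73  74  81 139 153 154 158 184 187 192 206 207 209 220]
[ 0.52736458 -0.04289595  0.036     ]
[ 0.52353624 -0.05660314  0.036     ]
[ 0.51458555 -0.09032105  0.036     ]
[ 0.49455525 -0.1639166   0.036     ]
112 [180 179 178 178 179 179 151  90  58  57  58  67  84  94  81  64  57  55
  52  49  82 124 136 150 139 133 134 160 177 179 180 179]
140 [171 172 171 171 171 170 158 144 167 183 188 203 216 224 220 212 199 188
 174 158 130 103 117 129 131 158 164 165 165 165 166 167]
180 [ 94  94  95  93  94  94  95  99 107 113 115 119 119 122 122 121 120 118
 116 112 107  99  94  94  94  94  94  95  95  94  94  94]
220 [ 90  89  91  90  90  88  91  93 100 106 113 117 118 119 119 120 120 118
 116 113 108 101  93  90  91  91  91  91  90  90  90  91]
```

```bash
python3 -m creep '[{"x":0.001,"y":0.002,"z":-0.03,"spin":0},{"x":0.001,"y":0.002,"z":-0.06,"spin":0},{"x":0.001,"y":0.002,"z":-0.09,"spin":0},{"x":0.001,"y":0.002,"z":-0.12,"spin":0},{"x":0.001,"y":0.002,"z":-0.14,"spin":0},{"x":0.001,"y":0.002,"z":-0.15,"spin":0},{"x":0.001,"y":0.002,"z":-0.156,"spin":0},{"x":0.001,"y":0.002,"z":-0.156,"spin":0}]'
python3 -m creep '[{"x":0,"y":0,"z":0,"spin":0},{"x":0,"y":0,"z":0,"spin":0},{"x":0,"y":0,"z":0,"spin":0},{"x":0,"y":0,"z":0,"spin":0},{"x":0,"y":0,"z":0,"spin":0},{"x":0,"y":0,"z":0,"spin":0}]' 0 40
python3 -c "
from st import *
st()"
```

```text
time: 2.65
ee_pos: [0.5059, -0.1194, 0.0417]
eef_rot: [0.991, -0.137, 0.0, 0.0]
ft_force: [-0.2, 0.6, -0.4]
width: 0.0501
time: 3.4
ee_pos: [0.5058, -0.1194, 0.0416]
eef_rot: [0.991, -0.137, 0.0, 0.0]
ft_force: [-0.7, -0.0, 0.3]
width: 0.0106
t 3.4 p [ 0.5058 -0.1194  0.0416] yaw -15.72 F [-0.7 -0.   0.3] w 0.0106 q [ 0.6   0.37 -0.52  1.92  0.23  0.9  -0.31]
```

```bash
python3 -m creep '[{"x":0,"y":0,"z":0.02,"spin":0},{"x":0,"y":0,"z":0.05,"spin":0},{"x":0,"y":0,"z":0.09,"spin":0},{"x":0.004,"y":0.02,"z":0.13,"spin":2},{"x":0.01,"y":0.05,"z":0.14,"spin":5},{"x":0.018,"y":0.085,"z":0.14,"spin":8},{"x":0.026,"y":0.125,"z":0.14,"spin":11},{"x":0.033,"y":0.16,"z":0.14,"spin":14},{"x":0.04,"y":0.19,"z":0.14,"spin":17},{"x":0.044,"y":0.21,"z":0.14,"spin":18.8},{"x":0.0445,"y":0.2155,"z":0.14,"spin":18.8},{"x":0.0445,"y":0.2155,"z":0.14,"spin":18.8}]'
python3 - <<'E'
from st import *
st();
a=grab('wrist')['pixels'];cv2.imwrite('pics/w2.png',a)
b=grab('top');c=grab('side')
cv2.imwrite('pics/ts2.png',np.vstack([cv2.resize(b['pixels'][150:260,150:350],(800,440)[:2])[:300] if 0 else cv2.resize(b['pixels'][160:250,170:330],(533,300)),cv2.resize(c['pixels'][90:230,220:400],(533,300))]))
E
```

```text
time: 4.9
ee_pos: [0.5502, 0.0957, 0.1812]
eef_rot: [1.0, 0.027, -0.0, 0.0]
ft_force: [-0.6, 0.2, -0.5]
width: 0.0106
t 4.9 p [0.5502 0.0957 0.1812] yaw 3.04 F [-0.6  0.2 -0.5] w 0.0106 q [ 0.35  0.31 -0.72  1.7   0.22  1.21 -0.36]
```

View pics/w2.png

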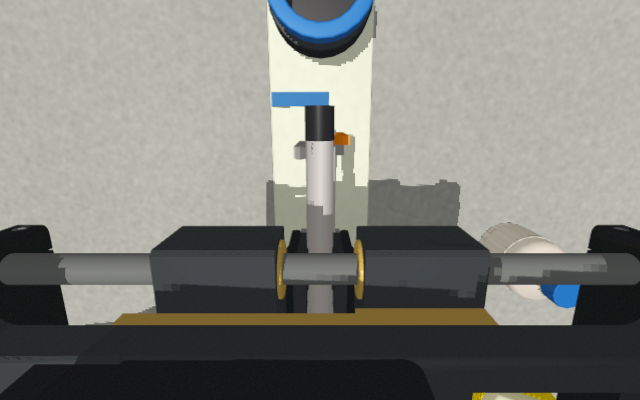

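View pics/ts2.png

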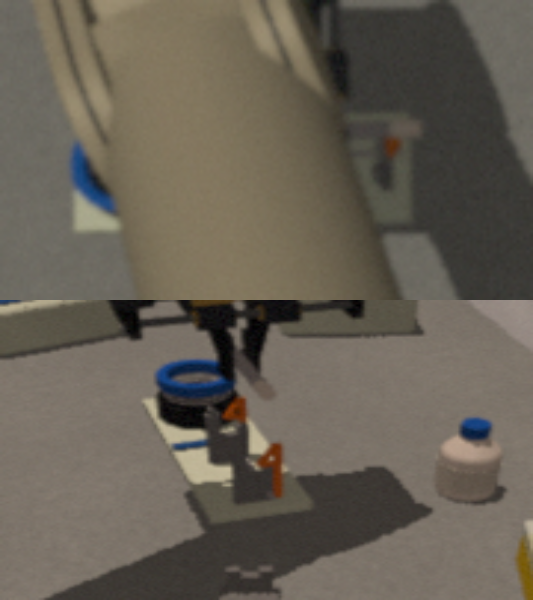

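The wrist view shows the held rod at column 320, its black tip at row 106, with the plate edges at columns ~270 and ~372. The left tine is at (300,150) and the jaw nose at (342,138). The side view shows the rod level above the forks. I measure the offsets from these.

```bash
python3 - <<'E'
from h import *
c=dict(np.load('pics/wrist.npz'));im=c['pixels'];P=cloud(c);hsv=cv2.cvtColor(im,cv2.COLOR_BGR2HSV);H,S,V=cv2.split(hsv)
# plate edges by depth/height
L=[];R=[]
for v in range(60,135,5):
    row=(P[v,:,2]>.007); xs=np.nonzero(row[200:450])[0]+200
    L.append(ray(c,xs.min()-.5,v,.012)[:2]);R.append(ray(c,xs.max()+.5,v,.012)[:2])
L,R=map(np.array,(L,R));
for n,A in (('L',L),('R',R)):
    f=np.polyfit(A[:,1],A[:,0],1);print(n,f,np.degrees(np.arctan(f[0])),np.std(A[:,0]-np.polyval(f,A[:,1])),np.polyval(f,.0965))
m=(H>100)&(H<125)&(S>130);m[60:]=0;ys,xs=np.nonzero(m&(abs(P[...,2]-.075)<.003));q=P[ys,xs]
# outer points fit circle
print('ring n',len(q),q.min(0),q.max(0))
A=[]
for u in range(285,360,3):
    k=np.nonzero(m[:60,u]&(abs(P[:60,u,2]-.075)<.004))[0]
    if len(k) and k.max()<58: A.append(ray(c,u,k.max()+.5,.075)[:2])
A=np.array(A);from scipy.optimize import least_squares
s=least_squares(lambda o:np.hypot(*(A-o).T)-.038,[.54,.25]);print('ring c',s.x,np.std(s.fun))
o=(H>5)&(H<20)&(S>150)&(P[...,2]>.05);o[:,:320]=0;o[180:]=0;q=P[o];print('orange',len(q),q.min(0),q.max(0))
g=(P[...,2]>.05)&(P[...,2]<.1);g[:120]=0;g[175:]=0;g[:,:285]=0;g[:,306:]=0;q=P[g];print('tine',q.min(0),q.max(0),len(q))
print('rod tip',ray(c,320,106,.1752),'border',ray(c,320,140.5,.1752),'white edge right/left',ray(c,306,130,.1752),ray(c,334.5,130,.1752))
print('rod pts z',np.median(P[110:135,320,2]))
for v in (112,130,150,180,205):
    k=np.nonzero(P[v,290:350,2]>.15)[0]+290;print(v,k.min(),k.max(),ray(c,(k.min()+k.max())/2,v,.1752))
E
```

```text
L [0.1020788  0.47871602] 5.828495725378084 0.013062774957321667 0.48856662593820327
R [-0.38210392  0.67018157] -20.91205255599237 0.015417280448508121 0.6333085431666932
ring n 1934 [0.50886219 0.21492794 0.07202135] [0.57722407 0.239982   0.07753431]
ring c [0.54225487 0.25230735] 0.00023406646862062164
orange 167 [0.54686805 0.14452951 0.05569669] [0.56659845 0.16208792 0.31820063]
tine [0.52894846 0.13537055 0.05048112] [0.53792675 0.14339378 0.09191491] 188
rod tip [0.54666468 0.16746352 0.1752    ] border [0.54741349 0.15341507 0.1752    ] white edge right/left [0.54129284 0.15745146 0.1752    ] [0.55328071 0.15808814 0.1752    ]
rod pts z 0.18139234244010982
112 305 333 [0.54637701 0.16504752 0.1752    ]
130 305 349 [0.55012605 0.15792059 0.1752    ]
150 299 332 [0.54570593 0.1493209  0.1752    ]
180 306 332 [0.54788172 0.13642282 0.1752    ]
205 306 332 [0.54847389 0.12515787 0.1752    ]
```

```bash
python3 - <<'E'
from h import *
c=dict(np.load('pics/wrist.npz'));im=c['pixels'].astype(int)
d=im[...,2]-im[...,0]  # plate is yellowish vs grey
g=cv2.GaussianBlur(im.astype(np.float32).sum(2),(1,5),0);dx=np.abs(np.gradient(g,axis=1))
L=[];R=[]
for v in range(70,170,4):
    l=258+np.argmax(dx[v,258:284]);q=360+np.argmax(dx[v,360:384])
    L.append(ray(c,l+.0,v,.012)[:2]);R.append(ray(c,q+.0,v,.012)[:2])
for A in map(np.array,(L,R)):
    f=np.polyfit(A[:,1],A[:,0],1)
    k=abs(A[:,0]-np.polyval(f,A[:,1]))<.002;f=np.polyfit(A[k,1],A[k,0],1)
    print(k.sum(),np.degrees(np.arctan(f[0])),np.polyval(f,[.0975,.16,.2523]))
E
```

```text
25 -3.0522589547526757 [0.50685917 0.50352652 0.49860486]
25 -3.114541325690611 [0.59480177 0.59140098 0.58637869]
```

Two methods agree that the clip is at (0.5508, 0.0975), turned 3.1°. The rod middle is at about (0.5505, 0.0926), so I shift +5 mm in y and go down.

```bash
python3 -m creep '[{"x":0.0005,"y":0.005,"z":-0.02,"spin":0},{"x":0.0005,"y":0.005,"z":-0.045,"spin":0},{"x":0.0005,"y":0.005,"z":-0.065,"spin":0},{"x":0.0005,"y":0.005,"z":-0.08,"spin":0},{"x":0.0005,"y":0.005,"z":-0.088,"spin":0},{"x":0.0005,"y":0.005,"z":-0.088,"spin":0}]'
python3 -m creep '[{"x":0,"y":0,"z":-0.004,"spin":0},{"x":0,"y":0,"z":-0.008,"spin":0},{"x":0,"y":0,"z":-0.012,"spin":0},{"x":0,"y":0,"z":-0.014,"spin":0},{"x":0,"y":0,"z":-0.014,"spin":0}]'
```

```text
time: 5.8
ee_pos: [0.5508, 0.1012, 0.0933]
eef_rot: [1.0, 0.027, -0.0, -0.0]
ft_force: [-0.6, 0.1, -0.5]
width: 0.0106
time: 6.42
ee_pos: [0.5511, 0.1015, 0.0809]
eef_rot: [1.0, 0.027, 0.001, 0.0]
ft_force: [-5.7, -0.1, 11.7]
width: 0.011
```

```bash
python3 -m creep '[{"x":0,"y":0,"z":-0.004,"spin":0},{"x":0,"y":0,"z":-0.008,"spin":0},{"x":0,"y":0,"z":-0.012,"spin":0},{"x":0,"y":0,"z":-0.016,"spin":0},{"x":0,"y":0,"z":-0.017,"spin":0},{"x":0,"y":0,"z":-0.017,"spin":0}]'
python3 -c "
from st import *
st();c=grab('wrist');b=grab('side');cv2.imwrite('pics/w3.png',np.hstack([cv2.resize(c['pixels'][60:260,220:420],(400,400)),cv2.resize(b['pixels'][110:220,240:350],(400,400))]))"
```

```text
time: 7.18
ee_pos: [0.5514, 0.1012, 0.0634]
eef_rot: [1.0, 0.027, 0.001, 0.0]
ft_force: [-5.0, -1.0, 9.0]
width: 0.0108
t 7.17 p [0.5514 0.1012 0.0634] yaw 3.08 F [-5. -1.  9.] w 0.0108 q [ 0.29  0.46 -0.67  1.8   0.33  1.   -0.45]
```

View pics/w3.png

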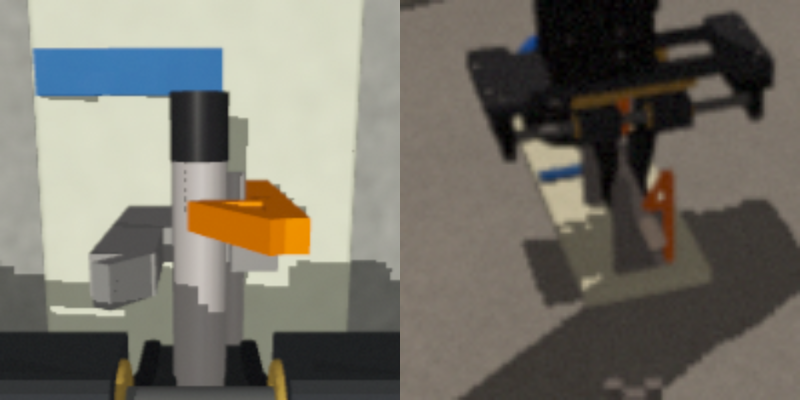

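The jaw nose now overhangs the rod (left panel, 200–300, 205–250), and the rod is down in the slots. I release and retreat.

```bash
python3 -m creep '[{"x":0,"y":0,"z":0,"spin":0},{"x":0,"y":0,"z":0,"spin":0},{"x":0,"y":0,"z":0,"spin":0},{"x":0,"y":0,"z":0.01,"spin":0},{"x":0,"y":0,"z":0.03,"spin":0},{"x":0,"y":0,"z":0.06,"spin":0},{"x":0,"y":0,"z":0.1,"spin":0},{"x":0,"y":0,"z":0.13,"spin":0},{"x":0,"y":0,"z":0.13,"spin":0}]' 0.04
python3 - <<'E'
from st import *
st();c=grab('wrist');cv2.imwrite('pics/w4.png',cv2.resize(c['pixels'][60:300,200:440],(480,480)));P=cloud(c)
im=c['pixels'];hsv=cv2.cvtColor(im,cv2.COLOR_BGR2HSV);H,S,V=cv2.split(hsv)
m=(V<60)&(abs(P[...,2]-.06)<.012);m[200:]=0;m[:,:290]=0;m[:,350:]=0;ys,xs=np.nonzero(m);print(len(xs),xs.min(),xs.max(),ys.min(),ys.max())
for v in (ys.min(),ys.max()):print(ray(c,(xs.min()+xs.max())/2,v,.058))
print('rod z',np.median(P[m][:,2]),P[m].max(0))
o=(H>5)&(H<20)&(S>150);o[200:]=0;q=P[o];print('orange',q.min(0),q.max(0))
E
```

```text
time: 8.4
ee_pos: [0.5523, 0.1018, 0.1965]
eef_rot: [1.0, 0.027, 0.003, -0.0]
ft_force: [0.1, -0.6, -0.5]
width: 0.0397
t 8.4 p [0.5523 0.1018 0.1965] yaw 3.1 F [ 0.1 -0.6 -0.5] w 0.0397 q [ 0.35  0.3  -0.72  1.67  0.21  1.24 -0.37]
158 311 324 115 130
[0.54771641 0.17165881 0.058     ]
[0.54833315 0.15990468 0.058     ]
rod z 0.06258744492055054 [0.55355231 0.17189946 0.0650538 ]
orange [0.54684597 0.1436161  0.03140079] [0.56666856 0.16811533 0.33351108]
```

View pics/w4.png

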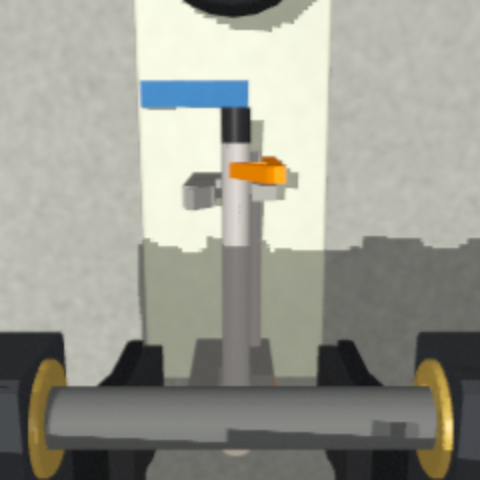

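The rod is seated: axis at about 58 mm, tip y 0.172 so the middle is at about 0.097, and the jaw nose is over it. I cross-check the flask with the side view before going.

```bash
python3 - <<'E'
from h import *
c=dict(np.load('pics/side.npz'));im=cv2.imread('pics/side0.png');H,S,V=cv2.split(cv2.cvtColor(im,cv2.COLOR_BGR2HSV))
m=(H>100)&(H<125)&(S>130);m[:270]=0;m[305:]=0;m[:,:355]=0;m[:,390:]=0;ys,xs=np.nonzero(m);print(xs.min(),xs.max(),ys.min(),ys.max(),ray(c,(xs.min()+xs.max())/2,(ys.min()+ys.max())/2,.135))
E
python3 -m creep '[{"x":0,"y":-0.03,"z":0.015,"spin":-3},{"x":0,"y":-0.07,"z":0.02,"spin":-7},{"x":0,"y":-0.11,"z":0.02,"spin":-11},{"x":0,"y":-0.155,"z":0.02,"spin":-16},{"x":0,"y":-0.2,"z":0.02,"spin":-20},{"x":0,"y":-0.245,"z":0.02,"spin":-24},{"x":0,"y":-0.29,"z":0.02,"spin":-28},{"x":0,"y":-0.33,"z":0.02,"spin":-32},{"x":0,"y":-0.37,"z":0.02,"spin":-36},{"x":0,"y":-0.41,"z":0.02,"spin":-40},{"x":0.001,"y":-0.445,"z":0.02,"spin":-44},{"x":0.001,"y":-0.46,"z":0.02,"spin":-45}]' 0.06
python3 -m creep '[{"x":0,"y":0,"z":0,"spin":0}]'
python3 - <<'E'
from st import *
st();c=grab('wrist');b=grab('side');cv2.imwrite('pics/w5.png',np.hstack([cv2.resize(c['pixels'],(480,300)),b['pixels'][100:400,270:590]]))
for z in (.106,.138):print(proj(c,[.553,-.358,z]),proj(b,[.553,-.358,z]))
E
```

```text
363 381 279 299 [ 0.55277504 -0.3615651   0.135     ]
time: 9.95
ee_pos: [0.5511, -0.3611, 0.2118]
eef_rot: [0.933, -0.359, -0.001, 0.0]
ft_force: [0.0, 0.3, 0.3]
width: 0.0599
time: 10.07
ee_pos: [0.5517, -0.359, 0.2121]
eef_rot: [0.934, -0.358, -0.0, -0.0]
ft_force: [0.6, 0.3, -0.2]
width: 0.0601
t 10.07 p [ 0.5517 -0.359   0.2121] yaw -41.91 F [ 0.6  0.3 -0.2] w 0.0601 q [ 0.78  0.45 -0.37  1.4   0.16  1.33 -0.33]
[320.50004346 207.74102072] [369.27368016 298.5240607 ]
[320.5630714  220.14941784] [371.45767125 285.72212125]
```

View pics/w5.png

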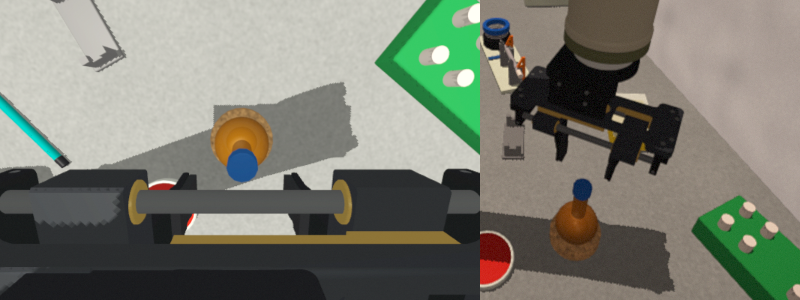

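The stopper is at about (323,220) in the full wrist image against the predicted (321,220), so the fix is good. I descend and grip the neck.

```bash
python3 -m creep '[{"x":0.001,"y":0.001,"z":-0.02,"spin":0},{"x":0.001,"y":0.001,"z":-0.045,"spin":0},{"x":0.001,"y":0.001,"z":-0.07,"spin":0},{"x":0.001,"y":0.001,"z":-0.09,"spin":0},{"x":0.001,"y":0.001,"z":-0.1,"spin":0},{"x":0.001,"y":0.001,"z":-0.1,"spin":0}]'
python3 -m creep '[{"x":0,"y":0,"z":0,"spin":0},{"x":0,"y":0,"z":0,"spin":0},{"x":0,"y":0,"z":0,"spin":0},{"x":0,"y":0,"z":0,"spin":0},{"x":0,"y":0,"z":0,"spin":0},{"x":0,"y":0,"z":0.01,"spin":0},{"x":0,"y":0,"z":0.03,"spin":0},{"x":0,"y":0,"z":0.06,"spin":0},{"x":0,"y":0,"z":0.1,"spin":0},{"x":0,"y":0,"z":0.12,"spin":0},{"x":0,"y":0,"z":0.12,"spin":0}]' 0 45
python3 -c "
from st import *
st()"
```

```text
time: 10.92
ee_pos: [0.5527, -0.3574, 0.112]
eef_rot: [0.934, -0.357, -0.0, -0.0]
ft_force: [-0.7, -0.2, 1.1]
width: 0.0598
time: 12.3
ee_pos: [0.5535, -0.3581, 0.2344]
eef_rot: [0.934, -0.358, 0.002, 0.0]
ft_force: [-1.0, 0.1, -1.6]
width: 0.0265
t 12.3 p [ 0.5535 -0.3581  0.2344] yaw -41.91 F [-1.   0.1 -1.6] w 0.0265 q [ 0.77  0.44 -0.37  1.37  0.16  1.36 -0.33]
```

The opening is 26.5 mm, which suggests the 28 mm stopper rather than the 22 mm neck. I take a look.

```bash
python3 - <<'E'
from st import *
c=grab('wrist');b=grab('side');s=b['pixels']
cv2.imwrite('pics/w6.png',np.hstack([c['pixels'][100:400,200:440],cv2.resize(s[150:370,310:450],(280,440))[:300] if 0 else cv2.resize(s[170:330,310:450],(350,400))[:300]]))
H,S,V=cv2.split(cv2.cvtColor(s,cv2.COLOR_BGR2HSV));P=cloud(b)
m=(H>5)&(H<20)&(S>120)&(P[...,2]>.06);m[:,:330]=0;m[:,420:]=0;ys,xs=np.nonzero(m);print('amber',xs.min(),xs.max(),ys.min(),ys.max(),P[m].min(0),P[m].max(0))
print('bulb exp',proj(b,[.5535,-.358,.2284-.06]),'neck',proj(b,[.5535,-.358,.2284]))
E
```

```text
amber 341 419 134 332 [ 0.3937843  -0.6421445   0.15429318] [ 0.59084148 -0.332693    0.5764024 ]
bulb exp [374.03222146 272.51953787] neck [379.03078519 243.37569085]
```

View pics/w6.png

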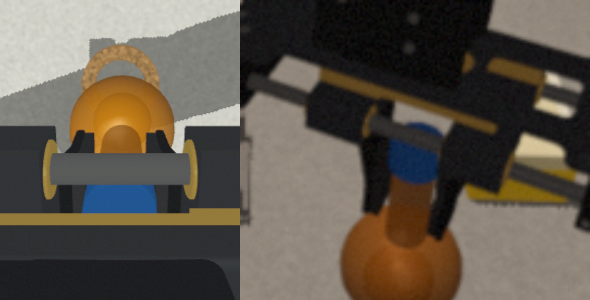

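The fingers straddle the neck under the stopper and the flask hangs upright, but the bulb looks a few mm lower than expected. I measure that.

```bash
python3 - <<'E'
from st import *
c=dict(np.load('pics/wrist.npz'));b=dict(np.load('pics/side.npz'))
for n,k,(x0,x1,y0,y1) in (('w',c,(270,370,250,330)),('s',b,(360,400,200,260))):
    H,S,V=cv2.split(cv2.cvtColor(k['pixels'],cv2.COLOR_BGR2HSV));P=cloud(k)
    m=np.zeros(H.shape,bool);m[y0:y1,x0:x1]=1;m&=(H>100)&(H<125)&(S>130);print(n,m.sum(),np.percentile(P[m],[2,50,98],axis=0).round(4))
    ys,xs=np.nonzero(m);print(xs.min(),xs.max(),ys.min(),ys.max())
# side: blue/amber column profile and original one
for f,u,v0 in (('pics/side0.png',370,282),(None,379,215)):
    im=cv2.imread(f) if f else b['pixels']
    print([tuple(im[v,u]) for v in range(v0,v0+34,2)])
for z in (.115,.14,.2284,.2484,.2664):print(z,proj(b,[.5535,-.358,z]))
st()
E
```

```text
w 2020 [[ 0.5447 -0.3654  0.259 ]
 [ 0.5563 -0.3545  0.2647]
 [ 0.5656 -0.3455  0.2659]]
282 356 285 312
s 279 [[ 0.5366 -0.3861  0.2481]
 [ 0.5444 -0.3691  0.2594]
 [ 0.5602 -0.3509  0.2883]]
369 389 200 242
[(np.uint8(121), np.uint8(59), np.uint8(21)), (np.uint8(119), np.uint8(61), np.uint8(24)), (np.uint8(120), np.uint8(61), np.uint8(21)), (np.uint8(121), np.uint8(66), np.uint8(26)), (np.uint8(123), np.uint8(65), np.uint8(29)), (np.uint8(119), np.uint8(65), np.uint8(22)), (np.uint8(63), np.uint8(33), np.uint8(13)), (np.uint8(58), np.uint8(28), np.uint8(9)), (np.uint8(60), np.uint8(31), np.uint8(6)), (np.uint8(41), np.uint8(32), np.uint8(41)), (np.uint8(10), np.uint8(35), np.uint8(65)), (np.uint8(0), np.uint8(34), np.uint8(67)), (np.uint8(9), np.uint8(33), np.uint8(67)), (np.uint8(5), np.uint8(35), np.uint8(68)), (np.uint8(8), np.uint8(35), np.uint8(70)), (np.uint8(7), np.uint8(31), np.uint8(66)), (np.uint8(18), np.uint8(39), np.uint8(73))]
[(np.uint8(127), np.uint8(139), np.uint8(147)), (np.uint8(126), np.uint8(140), np.uint8(149)), (np.uint8(83), np.uint8(58), np.uint8(45)), (np.
[... 201 characters left out ...]
np.uint8(2)), (np.uint8(77), np.uint8(43), np.uint8(17)), (np.uint8(80), np.uint8(44), np.uint8(17)), (np.uint8(76), np.uint8(39), np.uint8(10)), (np.uint8(74), np.uint8(39), np.uint8(14)), (np.uint8(75), np.uint8(38), np.uint8(8)), (np.uint8(76), np.uint8(41), np.uint8(13)), (np.uint8(61), np.uint8(45), np.uint8(51)), (np.uint8(29), np.uint8(49), np.uint8(82)), (np.uint8(27), np.uint8(50), np.uint8(82))]
0.115 [370.18527828 294.94892551]
0.14 [371.92339338 284.81494236]
0.2284 [379.03078519 243.37569085]
0.2484 [380.88606461 232.55858768]
0.2664 [382.64818527 222.28464146]
t 12.4 p [ 0.5523 -0.3576  0.2313] yaw -41.91 F [ 0.3  0.4 -1.6] w 0.0265 q [ 0.77  0.44 -0.37  1.37  0.16  1.36 -0.33]
```

The stopper top is 40 mm above the grasp point, so the neck height is right. The pads' upper ends bear on the stopper, and the hold is firm and upright. I carry the flask to the ring, high over the clip.

```bash
python3 -m creep '[{"x":0,"y":0.01,"z":0.01,"spin":1},{"x":0,"y":0.03,"z":0.02,"spin":2},{"x":0,"y":0.06,"z":0.03,"spin":4},{"x":0,"y":0.095,"z":0.03,"spin":7},{"x":0,"y":0.13,"z":0.03,"spin":10},{"x":0,"y":0.165,"z":0.03,"spin":13},{"x":0,"y":0.2,"z":0.03,"spin":16},{"x":0,"y":0.235,"z":0.03,"spin":19},{"x":0,"y":0.27,"z":0.03,"spin":22},{"x":0,"y":0.305,"z":0.03,"spin":25},{"x":0,"y":0.34,"z":0.03,"spin":28},{"x":0,"y":0.375,"z":0.03,"spin":31}]' - 55
python3 -m creep '[{"x":-0.002,"y":0.035,"z":0,"spin":3},{"x":-0.004,"y":0.07,"z":0,"spin":6},{"x":-0.006,"y":0.105,"z":0,"spin":9},{"x":-0.008,"y":0.14,"z":0,"spin":11},{"x":-0.009,"y":0.17,"z":0,"spin":12},{"x":-0.01,"y":0.195,"z":0,"spin":13},{"x":-0.01,"y":0.215,"z":0,"spin":14},{"x":-0.01,"y":0.228,"z":0,"spin":14},{"x":-0.01,"y":0.235,"z":0,"spin":14},{"x":-0.01,"y":0.235,"z":0,"spin":14},{"x":-0.01,"y":0.235,"z":0,"spin":14}]'
python3 - <<'E'
from st import *
st();c=grab('wrist');b=grab('side')
cv2.imwrite('pics/w7.png',np.hstack([cv2.resize(c['pixels'],(480,300)),cv2.resize(b['pixels'][60:210,220:380],(320,300))]))
np.savez('pics/wf.npz',**c)
E
```

```text
time: 13.9
ee_pos: [0.5526, 0.0195, 0.2626]
eef_rot: [0.996, -0.093, 0.0, -0.0]
ft_force: [0.0, 0.9, -1.1]
width: 0.0263
time: 15.28
ee_pos: [0.5431, 0.2513, 0.2625]
eef_rot: [1.0, 0.026, 0.0, 0.0]
ft_force: [-0.4, -0.2, -1.2]
width: 0.0264
t 15.28 p [0.5431 0.2513 0.2625] yaw 3.02 F [-0.4 -0.2 -1.2] w 0.0264 q [ 0.11  0.37 -0.79  1.48  0.26  1.4  -0.64]
```

View pics/w7.png

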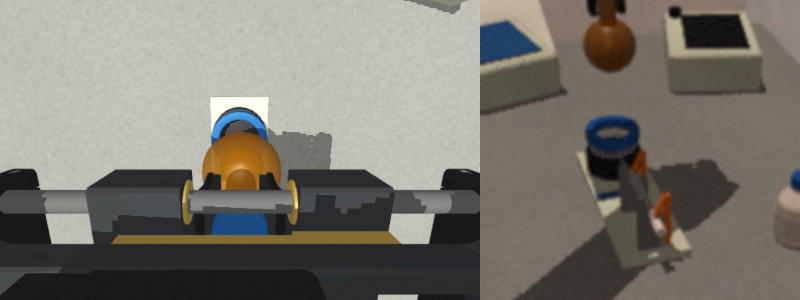

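The flask hangs above the ring. I fit a sphere to the bulb points to centre it.

```bash
python3 - <<'E'
from h import *
from scipy.optimize import least_squares
for f,(x0,x1,y0,y1),g in (('wf',(260,385,165,230),.198),('side',(330,335,0,1),0)):
    if f=='side':
        c=dict(np.load('pics/side.npz'));x0,x1,y0,y1=265,305,65,98
    else: c=dict(np.load('pics/wf.npz'))
    H,S,V=cv2.split(cv2.cvtColor(c['pixels'],cv2.COLOR_BGR2HSV));P=cloud(c)
    m=np.zeros(H.shape,bool);m[y0:y1,x0:x1]=1;m&=(H>5)&(H<22)&(S>120)&(P[...,2]>.14)&(P[...,2]<.225)
    q=P[m];s=least_squares(lambda o:np.linalg.norm(q-o,axis=1)-.034,[.543,.252,.198],loss='soft_l1',f_scale=.001);print(f,len(q),s.x,np.std(s.fun),np.median(np.abs(np.linalg.norm(q-s.x,axis=1)-.034)))
    if f=='side':
        ys,xs=np.nonzero(m);print('px',xs.min(),xs.max(),ys.min(),ys.max(),proj(c,[.543,.2513,.198]))
E
```

```text
wf 4056 [0.54455816 0.24989266 0.19478427] 0.0004636212333691635 0.0002778254265397781
side 486 [0.543713   0.24927462 0.19383046] 0.0012154368269588778 0.0007116763151272937
px 272 296 70 95 [283.64547345  80.71973008]
```

```bash
python3 -m creep '[{"x":-0.002,"y":0.0025,"z":-0.02,"spin":0},{"x":-0.002,"y":0.0025,"z":-0.04,"spin":0},{"x":-0.002,"y":0.0025,"z":-0.06,"spin":0},{"x":-0.002,"y":0.0025,"z":-0.075,"spin":0},{"x":-0.002,"y":0.0025,"z":-0.085,"spin":0},{"x":-0.002,"y":0.0025,"z":-0.092,"spin":0},{"x":-0.002,"y":0.0025,"z":-0.092,"spin":0}]'
python3 -m creep '[{"x":0,"y":0,"z":-0.003,"spin":0},{"x":0,"y":0,"z":-0.006,"spin":0},{"x":0,"y":0,"z":-0.009,"spin":0},{"x":0,"y":0,"z":-0.012,"spin":0},{"x":0,"y":0,"z":-0.012,"spin":0},{"x":0,"y":0,"z":-0.012,"spin":0}]'
```

```text
time: 16.25
ee_pos: [0.5408, 0.2547, 0.1703]
eef_rot: [1.0, 0.027, -0.0, 0.0]
ft_force: [0.8, 0.3, -1.1]
width: 0.0264
time: 17.0
ee_pos: [0.541, 0.2547, 0.1589]
eef_rot: [1.0, 0.027, 0.0, -0.0]
ft_force: [-0.9, -1.2, 3.4]
width: 0.0262
```

```bash
python3 -m creep '[{"x":0,"y":0,"z":-0.003,"spin":0},{"x":0,"y":0,"z":-0.006,"spin":0},{"x":0,"y":0,"z":-0.008,"spin":0},{"x":0,"y":0,"z":-0.008,"spin":0},{"x":0,"y":0,"z":-0.008,"spin":0}]'
python3 -m creep '[{"x":0,"y":0,"z":-0.002,"spin":0},{"x":0,"y":0,"z":-0.004,"spin":0},{"x":0,"y":0,"z":-0.004,"spin":0},{"x":0,"y":0,"z":-0.004,"spin":0}]'
python3 -m creep '[{"x":0,"y":0,"z":-0.002,"spin":0},{"x":0,"y":0,"z":-0.002,"spin":0},{"x":0,"y":0,"z":-0.002,"spin":0}]'
```

```text
time: 17.62
ee_pos: [0.5411, 0.2547, 0.151]
eef_rot: [1.0, 0.027, 0.0, -0.0]
ft_force: [-1.0, -2.2, 7.6]
width: 0.0264
time: 18.12
ee_pos: [0.5415, 0.255, 0.1483]
eef_rot: [1.0, 0.027, 0.001, -0.0]
ft_force: [-3.4, -2.2, 17.1]
width: 0.0261
time: 18.5
ee_pos: [0.542, 0.2556, 0.148]
eef_rot: [1.0, 0.027, 0.002, -0.001]
ft_force: [-6.6, -5.2, 29.6]
width: 0.0262
```

The steep force rise at TCP z ≈ 0.148 means the ring is on its stop. I ease back slightly and check.

```bash
python3 -m creep '[{"x":0,"y":0,"z":0.001,"spin":0},{"x":0,"y":0,"z":0.0015,"spin":0},{"x":0,"y":0,"z":0.0015,"spin":0},{"x":0,"y":0,"z":0.0015,"spin":0},{"x":0,"y":0,"z":0.0015,"spin":0},{"x":0,"y":0,"z":0.0015,"spin":0}]'
python3 - <<'E'
from st import *
from scipy.optimize import least_squares
st();c=grab('wrist');b=grab('side')
cv2.imwrite('pics/w8.png',np.hstack([cv2.resize(c['pixels'],(480,300)),cv2.resize(b['pixels'][60:210,220:380],(320,300))]))
H,S,V=cv2.split(cv2.cvtColor(c['pixels'],cv2.COLOR_BGR2HSV));P=cloud(c)
m=np.zeros(H.shape,bool);m[140:230,260:385]=1;a=m&(H>5)&(H<22)&(S>120)&(P[...,2]>.05)&(P[...,2]<.112)
q=P[a];s=least_squares(lambda o:np.linalg.norm(q-o,axis=1)-.034,[.5424,.2523,.085],loss='soft_l1',f_scale=.001);print('bulb',len(q),s.x,np.std(s.fun))
k=(H>100)&(H<125)&(S>130)&(P[...,2]>.04)&(P[...,2]<.085);k[230:]=0;print('ring top z',k.sum(),np.percentile(P[k][:,2],[50,90]))
st()
E
```

```text
time: 19.25
ee_pos: [0.5416, 0.2552, 0.1482]
eef_rot: [1.0, 0.027, 0.001, -0.0]
ft_force: [-3.8, -3.6, 20.5]
width: 0.0263
t 19.25 p [0.5416 0.2552 0.1482] yaw 3.09 F [-3.8 -3.6 20.5] w 0.0263 q [ 0.08  0.45 -0.76  1.63  0.33  1.19 -0.7 ]
bulb 4194 [0.54261117 0.25323319 0.08056718] 0.00046744115289353656
ring top z 1191 [0.06047336 0.06145966]
t 19.35 p [0.5416 0.2552 0.1482] yaw 3.08 F [-3.8 -4.4 19.6] w 0.0262 q [ 0.08  0.45 -0.76  1.63  0.33  1.19 -0.7 ]
```

View pics/w8.png

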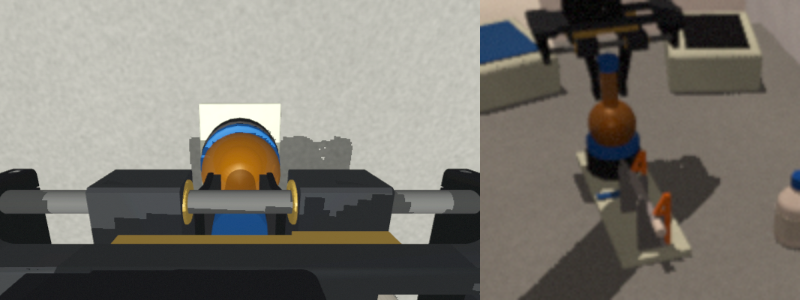

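The bulb sits in the blue ring at (240,160), upright. The ring top is at 60.5 mm (75 mm when up) and the bulb is within 1 mm of the ring centre, with a steady push of 20 N. The rod is still in the clip, so I hand in.

```bash
python3 -m creep '[{"x":0,"y":0,"z":0,"spin":0},{"x":0,"y":0,"z":0,"spin":0},{"x":0,"y":0,"z":0,"spin":0},{"x":0,"y":0,"z":0,"spin":0}]'
python3 -c "
from bench import r
r.close_job()"
```

```text
time: 19.85
ee_pos: [0.5416, 0.2553, 0.1482]
eef_rot: [1.0, 0.027, 0.001, -0.0]
ft_force: [-4.5, -3.9, 20.1]
width: 0.0268
the job is handed in; nothing more can be done
```

I seated the steel rod in the fork clip, then pressed the amber flask down in the blue ring and held it there. I handed the job in at about 19.9 s; no verdict was reported.

- **Rod:** the last measurements, taken after release, put its axis at about 58 mm, its middle within about 1 mm of the clip's middle, and its black end towards the ring. The jaw nose was over it. I judged the jaw closed from the pictures, not from a measured angle. In the final side picture the rod was still in the clip.
- **Flask:** the ring's top was at 60.5 mm, down from 75 mm, so it is on its stop. The bulb was about 1 mm from the ring's centre. The steady push was about 20 N, and the flask looked upright.
- **Bystanders:** the arm's path stayed clear of the bottle, tip box and dish. I did not re-measure their positions at the end.

**Checks that disagreed:**
- **Grip opening:** it read 26–27 mm instead of 22 mm, so the pads were probably bearing on the edge of the stopper as well as the neck.
- **Possible slip:** the flask may have slipped about 3 mm in the grip on the way to the ring, which is close to the measuring error.
- **Sideways force:** about 4–5 N in each of x and y remains in the final hold.

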